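# Fill the start-button tube to its mark

### The arm

A 6-joint arm with a two-finger parallel gripper is mounted at the origin on the work surface. World frame = base frame: x ahead of the robot, y to its left, z up, the work surface at z = 0. Lengths are in mm, angles in rad, forces in N, time in s.
With the tool pointing down it reaches from about 350 to 800 mm from the base axis. Payload 7.3 kg.
Tool frame: the origin (TCP) lies at the very end of the fingers, on their centre line; the grasp point (between the pads) lies 19 mm behind it; z points along the fingers, y is the line along which they close (so a half turn about z gives the same grasp; the last joint's range is limited). The gripper opens to 85 mm and grips with 20 to 120 N. Pads are 22 mm wide; open, the fingers measure 114 mm over their backs; the gripper's body (76 mm by 85 mm) begins 54 mm behind the grasp point. The pads swing forward as they close: fully open they stand 13 mm farther back than shut.
Start: joints at [-1.427, 0.342, 1.524, -0, 1.275, -0.146], TCP at [150.046, -503.121, 231.322] pointing down, gripper open.
Joint ranges: [-2.53, 2.53], [-0.77, 2.02], [0.04, 2.7], [-1, 4.14], [0.28, 2.66], [-3.11, 3.11]. Speed limits (rad/s): [2.57, 2.57, 3.14, 3.14, 3.14, 3.14].

### API

Orientations are given as a unit quaternion [x, y, z, w].
In Python, from rig import telemetry, vision, r, spotter gives the robot as it stands.
- The arm moves only by the shell command python3 -m crank 'ROWS' [OPENING] [FORCE]. ROWS is JSON, one flat list of numbers, 6 for each row, row after row: the shift along the tool's x, y, z in m, then the turn, a rotation vector about the tool's x, y, z in degrees. In form: [dx, dy, dz, wx, wy, wz, dx, dy, dz, wx, wy, wz, ...]. A call has 1 to 12 rows; each row shifts and turns the commanded pose from where the row before left it, along the tool's axes as they then stand; what a row does not reach is not made up. A row lasts 1/8 s, in which the tool goes at most 62.5 mm and 10.7 degrees, less where a joint would pass 70% of its speed; a pose out of reach is approached as far as the arm can. A call with a gripper value outside its range is refused whole. OPENING is the closure, from -1 (fully open) to 1 (shut), set as the call begins (- or left out, the last holds). The fingers move at their own pace and stop on an object; FORCE is the grip in N (left out, the last holds). Time passes only in rows, so rows that do not move let the fingers close. It gives the time, the measured TCP pose, the force, the opening and the grip force at its end, in the units of the state.
- telemetry.read_state(): the state, without advancing time (a new reading comes with each control period).
- vision.read_camera(name): name is "side" or "top" or "wrist"; returns (picture, depth): 420x560x3 uint8, red, green, blue; 420x560 float32, mm along the optical axis (not along the pixel's ray), 0 where there is no reading.
- vision.get_calibration(name): a dict with "K" (3x3 intrinsics, pixels), "extrinsics" (4x4, takes a point from world to camera coordinates); the wrist camera has in their place "mount" (4x4, takes a point from camera to tool coordinates, whose origin is the TCP and whose axes are the flange's). Camera axes: x right, y down, z forward; pixel columns grow to the right and rows downward; lengths in mm; the calibration is good to about 2 mm. A picture is of the moment at which its call begins: read the wrist's pose just before it. get_calibration takes no time and is no camera call.
- r.close_job(): hands the job in; it is judged then, once.
Trained networks look in the newest picture that a camera, given by its name, has taken for a name from the list of things; names that differ only in an ending like _2 or _b are one class to them, and where a whole thing is asked for, a point or a joint stands for the part that bears it (a point fixed in the world has none). Each returns a list of dicts, best first, with "confidence" (0 to 1); they miss things now and then, are a little off and sometimes report something else, mostly with a low value. They report only what shows in the picture. A call takes as long as a camera call. They do not tell look-alikes from the thing itself.
- spotter.look_for(camera, label): "box" ([left, top, right, bottom] in pixels, round what is visible of it).
The state is a dict: "time": time; "joint_positions": joint angles; "joint_velocities": joint speeds; "joint_efforts": joint torques, N m; "position": TCP position; "orientation": TCP orientation; "ft_force": force on the tool from outside, world axes, zero at the start; "moment": the same for the moment, N m; "grip_width": finger opening in mm; "gripper_force": force on a finger pad.
Only numpy, scipy, OpenCV 4.12 (cv2) and the standard library are available. Lean on these libraries where they do the work, as an engineer would, in place of code of your own. Each camera call takes 0.05 s, during which the arm holds its last target. There are 200 camera calls.

### The job

Put the two thick round start buttons, one after the other, flat into the clear tube on the desk, so that they lie stacked in it and the top of the stack is level with the black ring round the tube. Leave the thin disc with the hole where it lies: with it the stack would not come out at the mark.

Things in the scene. Friction and masses are not known exactly. Their poses are not given: they have to be found in the camera images.
- tube: fixed upright clear tube on a round dark steel foot (84 mm across, 5 high). Origin on its axis at desk level, z up. Inner floor 6 mm up; bore 52 mm wide to 43 mm up, then flares to 64 mm (70 outside) at the rim, 48 mm up. Black ring 42 mm up = fill mark, the height of two thick buttons. A level button let go centred, underside at the rim, drops in flat; fingers do not fit in beside it
- button_a: thick round start button: black disc 40 mm in diameter, 18 mm thick, thin aluminium band round its side, grey circle on top, 20 to 45 g, lying flat on the desk. Origin at its centre (9 mm above the desk), z along its axis. Equal to the other thick button; yaw and side up do not matter
- button_b: thick round start button: black disc 40 mm in diameter, 18 mm thick, thin aluminium band round its side, grey circle on top, 20 to 45 g, lying flat on the desk. Origin at its centre (9 mm above the desk), z along its axis. Equal to the other thick button; yaw and side up do not matter
- spacer: thin black ring-shaped disc, not to be used: 40 mm in diameter like the buttons but only 7 mm thick, with a 16 mm hole through its middle, lying flat on the desk; origin at the centre of its underside
There are look-alikes about, which are no part of the job. Leave any orange look-alike of the button_a alone. Leave any turquoise look-alike of the tube alone.

How it is judged (in metres and radians):
At the end, for the whole second after the job is handed in: Both thick buttons rest in the tube (under 20 mm/s), one on the other in either order, centres 12 to 19 and 30 to 37 mm above the desk, each within 12 mm of the tube axis and flat to 10 degrees; the thin disc is within 30 mm of its start (((z of button_a in the frame of tube between 0.012 and 0.019 m and z of button_b in the frame of tube between 0.03 and 0.037 m) or (z of button_b in the frame of tube between 0.012 and 0.019 m and z of button_a in the frame of tube between 0.03 and 0.037 m)) and horizontal distance between each of button_a, button_b and tube below 0.012 m and angle between the z axis of each of button_a, button_b and the z axis of tube, either way round below 0.175 rad and linear speed of each of button_a, button_b below 0.02 m/s and distance of spacer from where it was at the start of the episode below 0.03 m); the robot touches nothing.
It also fails if it takes over 61 s, if anything falls off the work surface, if the arm or the gripper's body presses on something with over 40 N, if the wrist force passes 120 N, or if a joint passes its speed limit or range.

## Working session

There is one attempt and no reset: what is moved stays moved. The work goes in short steps, Python scripts to look and compute and a shell command to move; the robot and the scene stay as the last step left them, time stands still between calls to the robot, and variables do not carry over. Pictures are saved under pics/ and viewed, at most 10 in all, crops included, and the job is handed in when it is done.

```bash
mkdir -p pics; ls; python3 - <<'E'
from rig import telemetry, vision, r, spotter
import cv2
s=telemetry.read_state();print(s['time'],s['position'],s['orientation'])
for c in ['top','side']:
    p,d=vision.read_camera(c);cv2.imwrite(f'pics/{c}.png',p[:,:,::-1])
    import numpy as np;np.save(f'{c}_d.npy',d)
    for l in ['tube','button_a','spacer']:
        print(c,l,[( [round(v) for v in q['box']],round(q['confidence'],2)) for q in spotter.look_for(c,l)])
E
```

```text
pics
0.0 [ 150.00434731 -502.68797862  230.62005884] [ 9.89522884e-01  1.44374005e-01  1.88652703e-05 -7.80624821e-04]
top tube [([167, 181, 211, 226], 0.87), ([97, 179, 149, 224], 0.76)]
top button_a [([255, 237, 275, 255], 0.81), ([395, 233, 421, 254], 0.7), ([240, 277, 262, 298], 0.69), ([300, 236, 325, 260], 0.67)]
top spacer [([254, 235, 277, 256], 0.24)]
side tube [([180, 311, 230, 364], 0.89), ([214, 251, 260, 299], 0.55)]
side button_a [([331, 245, 358, 270], 0.89), ([299, 223, 321, 245], 0.78), ([347, 138, 362, 160], 0.74), ([322, 195, 338, 215], 0.54)]
side spacer [([266, 149, 284, 166], 0.44)]
```

```bash
cat > h.py <<'E'
import numpy as np
from rig import vision
from scipy.spatial.transform import Rotation as R
def T(c,s=None):
    k=vision.get_calibration(c)
    if c!='wrist': return np.array(k['K']),np.linalg.inv(np.array(k['extrinsics']))
    M=np.eye(4);M[:3,:3]=R.from_quat(s['orientation']).as_matrix();M[:3,3]=s['position']
    return np.array(k['K']),M@np.array(k['mount'])
def onplane(c,u,v,z,s=None):
    K,M=T(c,s);d=M[:3,:3]@np.linalg.inv(K)@[u,v,1];o=M[:3,3]
    return o+d*(z-o[2])/d[2]
def totool(s,p): return R.from_quat(s['orientation']).inv().apply(np.array(p)-s['position'])
E
python3 - <<'E'
import cv2,numpy as np
from h import *
t=cv2.imread('pics/top.png');a=cv2.resize(t[150:330,80:440],(800,400),interpolation=cv2.INTER_CUBIC)
cv2.imwrite('pics/topz.png',a)
for n,(u,v),z in [('tA',(189,203.5),30),('tB',(123,201),30),('b1',(265,246),18),('b2',(408,243.5),18),('b3',(251,287.5),18),('b4',(312.5,248),18)]:
    print(n,onplane('top',u,v,z).round(),t[int(v),int(u)])
for b in [(344.5,257.5),(310,234),(354.5,149),(330,205),(275,157.5)]: print(b,onplane('side',*b,9).round())
for b in [(205,337),(237,275)]: print(b,onplane('side',*b,25).round())
E
```

```text
tA [560. 146.  30.] [169 168 165]
tB [568. 267.  30.] [166 181  16]
b1 [481.  10.  18.] [133 143 140]
b2 [ 481. -248.   18.] [119 129 126]
b3 [408.  37.  18.] [133 145 142]
b4 [476. -76.  18.] [130 137 136]
(344.5, 257.5) [405.  32.   9.]
(310, 234) [484.   8.   9.]
(354.5, 149) [ 474. -246.    9.]
(330, 205) [472. -74.   9.]
(275, 157.5) [ 627. -151.    9.]
(205, 337) [567. 279.  25.]
(237, 275) [570. 154.  25.]
```

View pics/topz.png

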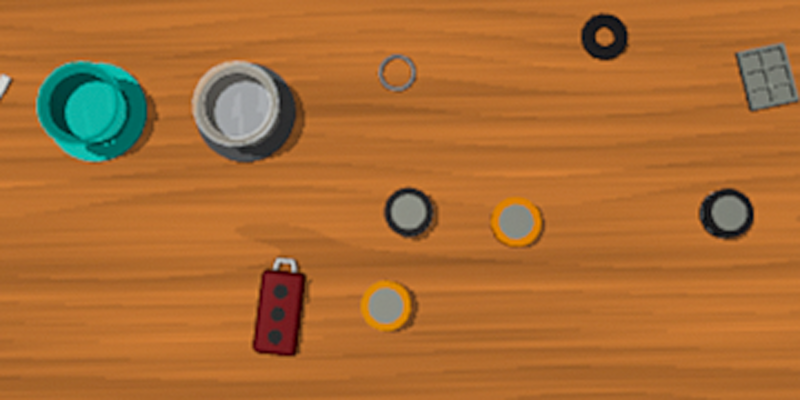

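View pics/side.png

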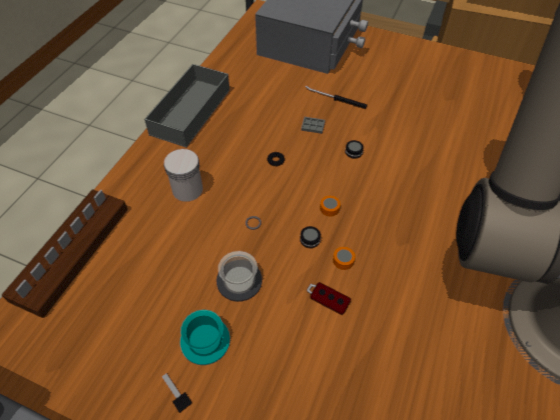

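Black buttons with a grey top: top-crop (409,212), about world (482,9), and (727,213), about (478,-247). The orange ones at (517,222) and (386,305) are decoys, the ring at (604,37) is the spacer, the clear tube is at (237,103), and the turquoise one is a look-alike. The crop confirms the colours. I'll go to the far button (b2) first.

```bash
python3 -m crank '[0.043,-0.0168,0.009,0,0,0, 0.043,-0.0168,0.009,0,0,0, 0.043,-0.0168,0.009,0,0,0, 0.043,-0.0168,0.009,0,0,0, 0.043,-0.0168,0.009,0,0,0, 0.043,-0.0168,0.009,0,0,0, 0.043,-0.0168,0.009,0,0,0, 0.043,-0.0168,0.009,0,0,0, 0.043,-0.0168,0.009,0,0,0, 0,0,0,0,0,0, 0,0,0,0,0,0]' -0.4 40
cat > look.py <<'E'
import sys,cv2,json
from h import *
from rig import telemetry,spotter
s=telemetry.read_state();p,d=vision.read_camera('wrist')
cv2.imwrite(f'pics/{sys.argv[1]}.png',p[:,:,::-1]);print(s['time'],s['position'].round(1) if hasattr(s['position'],'round') else s['position'],s['grip_width'])
for q in spotter.look_for('wrist',sys.argv[2]):
    b=q['box'];u,v=(b[0]+b[2])/2,(b[1]+b[3])/2;w=onplane('wrist',u,v,float(sys.argv[3]),s)
    print([round(x) for x in b],round(q['confidence'],2),p[int(v),int(u)],w.round(1),'tool',totool(s,w).round(1))
E
python3 look.py w1 button_a 14
```

```text
time: 1.78
position: [477.4, -247.8, 150.3]
orientation: [0.989, 0.145, -0.0, 0.0]
ft_force: [-0.9, -0.5, -0.8]
grip_width: 59.9
gripper_force: 0.0
1.775 [ 477.4 -247.8  150.3] 59.92161154190252
[2, 93, 33, 138] 0.9 [67 48 44] [487.4  -2.7  14. ] tool [  79.9 -232.   136.2]
[73, 133, 125, 174] 0.84 [145 141 131] [474.2 -76.5  14. ] tool [  46.  -165.1  136.2]
[255, 182, 296, 220] 0.83 [144 143 135] [ 477.4 -247.8   14. ] tool [  0.   -0.  136.3]
[0, 169, 12, 203] 0.65 [101  60  31] [417.7   5.4  14. ] tool [  15.4 -259.6  136.2]
```

View pics/w1.png

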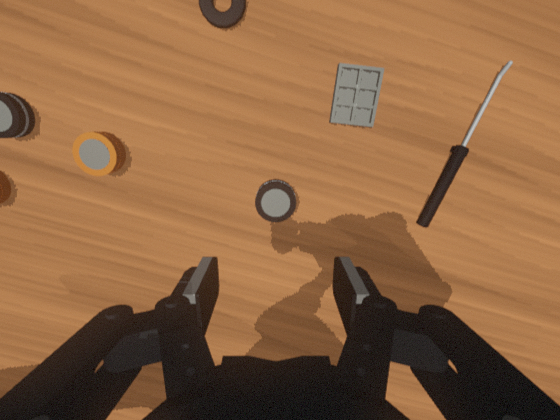

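Wrist picture: the black button with grey top is at pixel (275,201), exactly under the TCP. The orange decoy is at (97,154), well clear. Descend and grip.

```bash
python3 -m crank '[0,0,0.04,0,0,0, 0,0,0.04,0,0,0, 0,0,0.04,0,0,0, 0,0,0.014,0,0,0, 0,0,0.012,0,0,0, 0,0,0,0,0,0]' && python3 -m crank '[0,0,0,0,0,0, 0,0,0,0,0,0, 0,0,0,0,0,0, 0,0,0,0,0,0, 0,0,0,0,0,0]' 1 40
```

```text
time: 2.62
position: [477.8, -248.0, 4.6]
orientation: [0.99, 0.144, 0.0, 0.0]
ft_force: [-0.5, 1.0, 0.8]
grip_width: 60.0
gripper_force: 0.0
time: 3.25
position: [478.4, -248.2, 5.7]
orientation: [0.99, 0.145, 0.001, 0.001]
ft_force: [-1.1, -0.3, 6.0]
grip_width: 37.9
gripper_force: 40.0
```

```bash
python3 -m crank '[0,0,-0.05,0,0,0, 0,0,-0.05,0,0,0, 0.0198,-0.0356,-0.0045,0,0,0, 0.0198,-0.0356,-0.0045,0,0,0, 0.0198,-0.0356,-0.0045,0,0,0, 0.0198,-0.0356,-0.0045,0,0,0, 0.0198,-0.0356,-0.0045,0,0,0, 0.0198,-0.0356,-0.0045,0,0,0, 0.0198,-0.0356,-0.0045,0,0,0, 0.0198,-0.0356,-0.0045,0,0,0, 0.0198,-0.0356,-0.0045,0,0,0, 0.0198,-0.0356,-0.0045,0,0,0]' && python3 -m crank '[0,0,0,0,0,0, 0,0,0,0,0,0]' && python3 look.py w2 tube 25
```

```text
time: 4.75
position: [566.0, 151.5, 150.1]
orientation: [0.99, 0.144, 0.001, 0.0]
ft_force: [0.4, -0.8, -0.5]
grip_width: 38.2
gripper_force: 40.3
time: 5.0
position: [565.4, 149.8, 149.3]
orientation: [0.989, 0.145, -0.0, 0.0]
ft_force: [-0.3, -0.1, -0.7]
grip_width: 38.1
gripper_force: 40.4
5.0 [565.4 149.8 149.3] 38.07261849162985
[90, 109, 199, 202] 0.88 [ 81 172 161] [575.7 275.3  25. ] tool [  45.8 -117.4  124.3]
[236, 152, 322, 235] 0.8 [173 173 173] [576.4 149.7  25. ] tool [ 10.5   3.2 124.3]
```

View pics/w2.png

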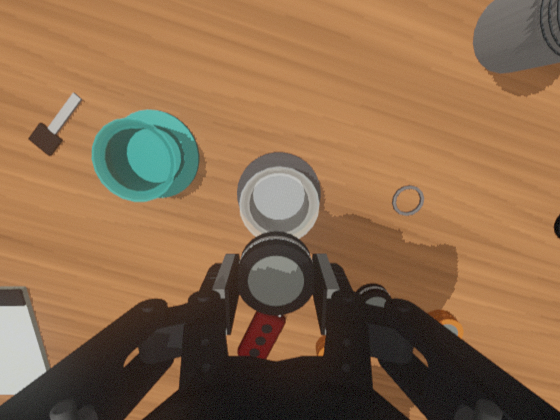

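The clear tube shows its rim at about (279,203) and floor at (279,197), with the turquoise one to the left. The held button is at (276,280). I'll fit the tube centre by projecting the model, and the button's tilt from depth.

```bash
python3 - <<'E'
from h import *
from rig import telemetry
import cv2
s=telemetry.read_state();p,d=vision.read_camera('wrist')
K,M=T('wrist',s)
print('cam in tool',np.array(vision.get_calibration('wrist')['mount']).round(3).tolist())
v,u=np.mgrid[0:420,0:560]
P=(np.linalg.inv(K)@np.stack([u.ravel()*d.ravel(),v.ravel()*d.ravel(),d.ravel()])).T
W=(P@M[:3,:3].T+M[:3,3]).reshape(420,560,3)
def plane(m):
    X=W[m&(d>0)];c=np.median(X,0);n=np.linalg.svd(X-X.mean(0))[2][2];return len(X),X.mean(0).round(1),n.round(3)
m=(np.hypot(u-276,v-281)<22);print('cap',plane(m))
tool=R.from_quat(s['orientation']).inv().apply(W.reshape(-1,3)-s['position']).reshape(420,560,3)
print('cap tool',tool[m].mean(0).round(1))
reg=(abs(u-279)<60)&(v>140)&(v<250)
z=W[...,2]
for lo,hi in [(2,8),(40,60)]:
    mm=reg&(z>lo)&(z<hi)&(p.max(2).astype(int)-p.min(2)<25)
    X=W[mm]; 
    if len(X): print(lo,hi,len(X),X.min(0).round(1),X.max(0).round(1),X[:,2].mean(), cv2.minEnclosingCircle(X[:,:2].astype(np.float32)))
# projection of model
for c in [(566,150),(570,150),(574,150)]:
    th=np.linspace(0,6.28,60);o=[]
    for rr,zz in [(42,5),(35,48),(26,6)]:
        Q=np.c_[c[0]+rr*np.cos(th),c[1]+rr*np.sin(th),0*th+zz,0*th+1]@np.linalg.inv(M).T
        q=Q[:,:3]@K.T;q=q[:,:2]/q[:,2:];o+=[q.min(0).round(),q.max(0).round()]
    print(c,[list(map(int,x)) for x in o])
E
```

```text
cam in tool [[-0.001, -0.955, -0.296, 75.365], [1.0, -0.001, -0.001, -0.107], [0.001, -0.296, 0.955, -142.509], [0.0, 0.0, 0.0, 1.0]]
cap (1506, array([564.5, 148.7, 161.6]), array([ 0.003, -0.001, -1.   ]))
cap tool [ -0.8   0.1 -12.9]
2 8 2951 [545.3 107.5   2.6] [612.1 189.8   8. ] 5.449998252375019 ((570.8782958984375, 148.42324829101562), 41.572452545166016)
40 60 1744 [542.5 114.8  40. ] [605.5 182.9  49.7] 45.68899447702926 ((571.2369995117188, 148.61932373046875), 34.49771499633789)
(566, 150) [[233, 156], [317, 237], [234, 171], [315, 248], [249, 173], [301, 223]]
(570, 150) [[234, 152], [318, 234], [235, 166], [317, 244], [250, 169], [302, 220]]
(574, 150) [[235, 148], [319, 230], [237, 161], [318, 240], [251, 165], [303, 216]]
```

```bash
python3 -m crank '[0.006,0.002,0.03,0,0,0, 0,0,0.03,0,0,0, 0,0,0.02,0,0,0, 0,0,0.015,0,0,0, 0,0,0,0,0,0, 0,0,0,0,0,0]' && python3 -m crank '[0,0,0,0,0,0, 0,0,0,0,0,0, 0,0,0,0,0,0, 0,0,0,0,0,0]' -0.4 && python3 -m crank '[0,0,-0.04,0,0,0, 0,0,-0.04,0,0,0, 0,0,-0.015,0,0,0, 0,0,0,0,0,0]' && python3 look.py w3 tube 25
```

```text
time: 5.9
position: [572.7, 149.7, 55.1]
orientation: [0.99, 0.144, 0.001, 0.0]
ft_force: [-0.5, 0.8, -0.7]
grip_width: 38.0
gripper_force: 40.4
time: 6.4
position: [572.1, 149.9, 54.4]
orientation: [0.99, 0.144, 0.0, 0.0]
ft_force: [-0.2, -0.4, 0.5]
grip_width: 59.8
gripper_force: 0.0
time: 6.9
position: [572.3, 150.0, 149.8]
orientation: [0.99, 0.144, 0.001, 0.0]
ft_force: [0.0, -0.9, -0.0]
grip_width: 59.7
gripper_force: 0.0
6.9 [572.3 150.  149.8] 59.728590766352674
[90, 118, 198, 208] 0.93 [ 73 165 155] [575.5 274.9  25. ] tool [  38.6 -118.9  124.8]
[236, 157, 321, 246] 0.83 [140 141 133] [575.6 147.9  25. ] tool [  2.4   2.8 124.8]
```

View pics/w3.png

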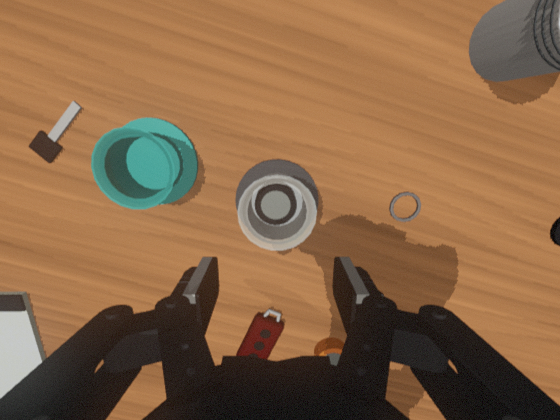

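The first button lies flat in the tube at (275,204). On to the second.

```bash
python3 -m crank '[-0.0319,0.0273,0,0,0,0, -0.0319,0.0273,0,0,0,0, -0.0319,0.0273,0,0,0,0, -0.0319,0.0273,0,0,0,0, 0,0,0,0,0,0, 0,0,0,0,0,0]' && python3 look.py w4 button_a 14
```

```text
time: 7.75
position: [480.9, 9.0, 148.5]
orientation: [0.99, 0.144, -0.001, -0.0]
ft_force: [0.0, 0.0, -0.7]
grip_width: 60.0
gripper_force: 0.0
7.75 [480.9   9.  148.5] 59.95680777242484
[253, 175, 293, 214] 0.96 [144 144 134] [486.5  13.5  14. ] tool [  6.8  -2.6 134.5]
[217, 238, 258, 277] 0.86 [143 138 130] [412.2  29.8  14. ] tool [-59.7 -39.4 134.6]
[116, 29, 168, 82] 0.71 [151 152 144] [571.1 153.7  14. ] tool [ 127.8 -112.9  134.4]
[333, 208, 378, 250] 0.69 [102  97  87] [476.  -75.7  14. ] tool [-28.7  79.9 134.5]
[474, 74, 519, 121] 0.31 [169 121  77] [ 626.2 -149.7   14. ] tool [ 94.1 193.6 134.2]
```

View pics/w4.png

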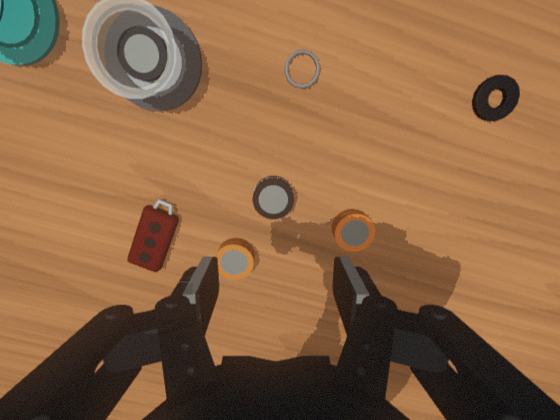

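The black button is at (273,197), about 5 mm ahead of the TCP. The decoys at (236,260) and (355,231) are clear of the fingers' path.

```bash
python3 -m crank '[0.005,-0.0025,0.04,0,0,0, 0,0,0.04,0,0,0, 0,0,0.038,0,0,0, 0,0,0.014,0,0,0, 0,0,0.012,0,0,0, 0,0,0,0,0,0]' && python3 -m crank '[0,0,0,0,0,0, 0,0,0,0,0,0, 0,0,0,0,0,0, 0,0,0,0,0,0, 0,0,0,0,0,0]' 1 40
```

```text
time: 8.6
position: [485.3, 12.8, 5.3]
orientation: [0.989, 0.145, 0.0, 0.0]
ft_force: [-0.6, 0.3, 0.5]
grip_width: 60.1
gripper_force: 0.0
time: 9.22
position: [485.9, 12.5, 6.5]
orientation: [0.99, 0.144, 0.001, 0.0]
ft_force: [-1.2, 0.3, 6.4]
grip_width: 38.1
gripper_force: 39.9
```

```bash
python3 -m crank '[0,0,-0.048,0,0,0, 0,0,-0.048,0,0,0, 0,0,-0.048,0,0,0, 0.0302,-0.0266,0,0,0,0, 0.0302,-0.0266,0,0,0,0, 0.0302,-0.0266,0,0,0,0, 0.0302,-0.0266,0,0,0,0, 0,0,0,0,0,0, 0,0,0,0,0,0]' && python3 - <<'E'
from h import *
from rig import telemetry
import cv2
s=telemetry.read_state();p,d=vision.read_camera('wrist')
K,M=T('wrist',s);v,u=np.mgrid[0:420,0:560]
P=(np.linalg.inv(K)@np.stack([u.ravel()*d.ravel(),v.ravel()*d.ravel(),d.ravel()])).T
W=(P@M[:3,:3].T+M[:3,3]).reshape(420,560,3)
m=(np.hypot(u-276,v-281)<22);X=W[m&(d>0)]
print('cap',X.mean(0).round(1),np.linalg.svd(X-X.mean(0))[2][2].round(3))
z=W[...,2];reg=(abs(u-279)<60)&(v>140)&(v<265)&(p.max(2).astype(int)-p.min(2)<25)
for lo,hi in [(2,8),(40,60)]: print(cv2.minEnclosingCircle(W[reg&(z>lo)&(z<hi)][:,:2].astype(np.float32)))
E
```

```text
time: 10.35
position: [569.8, 148.6, 149.3]
orientation: [0.99, 0.145, -0.0, 0.0]
ft_force: [-0.5, -0.3, -1.1]
grip_width: 38.1
gripper_force: 40.3
cap [568.3 148.1 160.7] [0. 0. 1.]
((571.0346069335938, 148.5489501953125), 41.45602798461914)
((571.380859375, 148.6601104736328), 34.38978958129883)
```

```bash
python3 -m crank '[0.0025,0.0005,0.03,0,0,0, 0,0,0.03,0,0,0, 0,0,0.02,0,0,0, 0,0,0.014,0,0,0, 0,0,0,0,0,0, 0,0,0,0,0,0]' && python3 -m crank '[0,0,0,0,0,0, 0,0,0,0,0,0, 0,0,0,0,0,0, 0,0,0,0,0,0]' -0.4 && python3 -m crank '[0,0,-0.04,0,0,0, 0,0,-0.04,0,0,0, 0,0,-0.015,0,0,0, 0,0,0,0,0,0]' && python3 look.py w5 tube 25 && python3 - <<'E'
from h import *
from rig import telemetry
s=telemetry.read_state();p,d=vision.read_camera('wrist')
K,M=T('wrist',s);v,u=np.mgrid[0:420,0:560]
P=(np.linalg.inv(K)@np.stack([u.ravel()*d.ravel(),v.ravel()*d.ravel(),d.ravel()])).T
W=(P@M[:3,:3].T+M[:3,3]).reshape(420,560,3)
m=(np.hypot(W[...,0]-571,W[...,1]-148.6)<11)&(d>0);X=W[m]
print(len(X),X.mean(0).round(1),X.std(0).round(1),np.linalg.svd(X-X.mean(0))[2][2].round(3))
E
```

```text
time: 11.15
position: [573.5, 149.1, 56.2]
orientation: [0.99, 0.144, 0.001, 0.0]
ft_force: [-0.4, -0.0, -0.2]
grip_width: 37.9
gripper_force: 40.3
time: 11.65
position: [573.0, 149.4, 55.4]
orientation: [0.99, 0.144, 0.0, 0.0]
ft_force: [1.2, -0.1, 0.1]
grip_width: 60.3
gripper_force: 0.0
time: 12.15
position: [573.2, 149.4, 150.8]
orientation: [0.99, 0.144, 0.001, 0.0]
ft_force: [-0.4, -0.3, -1.1]
grip_width: 59.9
gripper_force: 0.0
12.15 [573.2 149.4 150.8] 59.880025134459075
[235, 157, 319, 250] 0.97 [143 143 135] [574.1 148.4  25. ] tool [  0.4   1.1 125.8]
485 [571.5 148.7  50. ] [ 5.7  5.4 37.7] [ 0.931  0.361 -0.058]
```

View pics/w5.png

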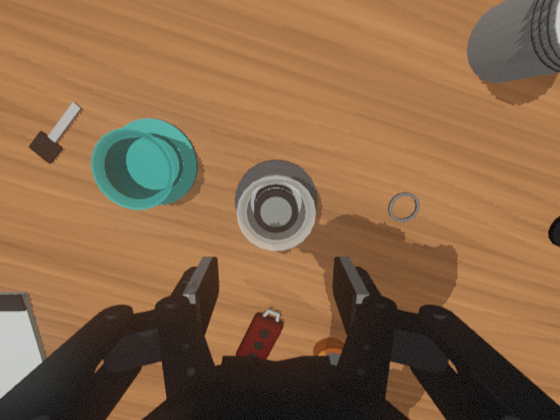

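The second button sits on the stack at (275,210). I'll check its level with the gripper pixels filtered out.

```bash
python3 - <<'E'
from h import *
from rig import telemetry
s=telemetry.read_state();p,d=vision.read_camera('wrist')
K,M=T('wrist',s);v,u=np.mgrid[0:420,0:560]
P=(np.linalg.inv(K)@np.stack([u.ravel()*d.ravel(),v.ravel()*d.ravel(),d.ravel()])).T
W=(P@M[:3,:3].T+M[:3,3]).reshape(420,560,3)
m=(np.hypot(u-276,v-211)<13)&(d>0);X=W[m]
print(len(X),X.mean(0).round(1),X.std(0).round(1),np.linalg.svd(X-X.mean(0))[2][2].round(3))
E
```

```text
516 [570.8 148.6  42. ] [5.9 5.7 0.6] [ 0.005  0.002 -1.   ]
```

Top of the stack is at 42.0 mm, flat and centred.

```bash
python3 -c "
from rig import r
print(r.close_job())"
```

```text
the job is handed in; nothing more can be done
None
```

Both thick buttons are stacked flat in the clear tube with the top at 42.0 mm, level with the black ring; the thin disc was left alone, and the job was handed in after about 12 s on the robot's clock.

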